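Turn the drain peg to the front and hang up the wide-bore ring gauge

TASK

First push the slanted peg of the drain stand round until it is hard against its stop and points out over the drip tray. Then pick up the ring gauge with the wide bore (not the one with the narrow bore), slide it down over the peg and keep hold of it until its face rests flush on the peg's shoulder, then let go and leave it hanging there with the peg still at its stop. Leave the other ring gauge and everything else on the table where it is.

Things in the scene. Friction and masses are not known exactly. Their poses are not given: they have to be found in the camera images.
- stand: The drain stand, bolted down. Origin on the table under the centre of the column; z up; -x is its front. Steel base plate 110 x 120 mm, 15 mm high; in front of it an aluminium drip tray 115 (along x) x 120 mm (y) whose walls are 15 mm high, reaching 167 mm in front of the origin. Column 26 mm across; on its top an aluminium turret (35 mm across, from 120 to 144 mm above the table) that swivels about the vertical column axis and carries the peg.
- turret (a joint): Swivel angle, rad: 0 = against a firm stop hidden in the collar under the turret; grows counter-clockwise from above to 2.4, starts at 0.8 to 1.9. The stop was set by hand: against it the peg points over the tray, within 0.3 rad either side of the stand's front, so feel for it, pushing the peg clockwise. Stiff swivel, stays where left: about 2 N at the peg moves it; at the stop force rises sharply.
- shoulder (a point): Root of the slanted steel peg on the turret, turning with it. The point is the centre of the shoulder's face, where the peg begins: 30 mm out from the column axis and 142 mm above the table. z axis = along the peg from shoulder to tip, outward from the column and rising 57 degrees above level. Peg 18 mm across and 56 mm long from the shoulder, the last 14 mm tapering to 8 mm. The shoulder is a disc 32 mm across.
- peg_tip (a point): Centre of the free end of the peg, 56 mm from the shoulder along the peg: 60 mm out from the column axis and 189 mm above the table.
- ring_mid (a point): Centre of the ring gauge to hang: plain steel ring 60 mm outside, wide bore of 26 mm, 18 mm thick, about 0.3 kg, lying flat on the table. This point is on its axis, half-way up (9 mm above the table); z axis = ring axis.
- blank_mid (a point): Centre of the other ring gauge, to be left alone: same outside (60 mm, 18 mm thick) but a narrow bore of 12 mm that does not fit the peg; lying flat, 9 mm above the table. Which side of the stand each ring lies on changes.
- vblock: Bystander: steel V-block 50 x 45 x 38 mm, origin under its centre.
- plug: Bystander: plug gauge lying along its x, 120 mm long, 17 mm across, origin under it.
- oil: Bystander: white jar 50 mm across, 60 mm high, origin under its centre.
- parallel: Bystander: steel parallel 20 x 100 (y) x 30 mm, origin under its centre.
- tray: Bystander: black parts tray 100 x 140 x 30 mm, origin under its centre.
- ring: The same wide-bore ring as ring_mid, origin at the centre of its underside (face on the table).
Mind the look-alikes: they are no part of the job. What is shaped like the ring but blue or turquoise is not meant.

How it is judged:
By the outcome, as a careful person would: the job done as asked, in the order asked, and still so for the second after the job is handed in, with the robot touching nothing.
It also fails if it takes over 61 s, if anything falls off the work surface, if the arm or the gripper's body presses on something with over 40 N, if the wrist force passes 120 N, or if a joint passes its speed limit or range.

ROBOT

A 6-joint arm with a two-finger parallel gripper is mounted at the origin on the work surface. World frame = base frame: x ahead of the robot, y to its left, z up, the work surface at z = 0. Lengths are in mm, angles in rad, forces in N, time in s.
With the tool pointing down it reaches from about 350 to 775 mm from the base axis. Payload 7.3 kg.
Tool frame: the origin (TCP) lies at the very end of the fingers, on their centre line; the grasp point (between the pads) lies 19 mm behind it; x points along the fingers, z is the direction in which the jaws open and shut, and the axes are right-handed (so a half turn about x gives the same grasp; the last joint's range is limited). The gripper opens to 92 mm and grips with 3 to 60 N. Pads are 19 mm wide; open, the fingers measure 130 mm over their backs; the gripper's body (75 mm by 190 mm) begins 47 mm behind the grasp point.
Start: joints at [-1.492, 0.342, 1.524, -0, 1.275, -0.146], TCP at [117.05, -511.805, 226.741] pointing down, gripper open.
Joint ranges: [-2.53, 2.53], [-0.77, 2.02], [0.04, 2.7], [-1, 4.14], [0.28, 2.66], [-3.11, 3.11]. Speed limits (rad/s): [2.57, 2.57, 3.14, 3.14, 3.14, 3.14].

INTERFACE

Orientations are given as [roll, pitch, yaw] about the fixed x, y, z axes, in that order (R = Rz(yaw) Ry(pitch) Rx(roll)).
In Python, from plant import * gives the robot as it stands.
- The arm moves only by the tool carry_out, never from a script. Its argument "rows" is a list of rows, each a list of 4 numbers: the shift along the world's x, y, z in mm, then the turn about the world's z in degrees. In form: [[x, y, z, twist], ...]. A call has 1 to 20 rows; each row is the pose to reach, as a shift and turn from the pose measured when the call began; what a row does not reach only later rows make up. A row lasts 1/12 s, in which the tool goes at most 41.7 mm and 7.16 degrees, less where a joint would pass 70% of its speed; a pose out of reach is approached as far as the arm can. A call with a gripper value outside its range is refused whole. "hand" is the finger opening in mm, from 0 to 91.8, set as the call begins (left out, the last holds). The fingers move at their own pace and stop on an object; the grip force is fixed at half the most. Time passes only in rows, so rows that repeat a pose let the fingers close. It gives the time, the measured TCP pose, the force and the opening at its end, in the units of the state.
- get_obs(): the state, without advancing time (a new reading comes with each control period).
- capture(name): name is "scene" or "top" or "wrist"; returns the picture (400x640x3 uint8, red, green, blue); there is no depth.
- camera_info(name): a dict with "camera_matrix" (3x3 intrinsics, pixels), "dist" ([k1, k2, p1, p2, k3] as OpenCV has them; the pictures are not rectified), "pose" (4x4, takes a point from camera to world coordinates); the wrist camera has in their place "mount" (4x4, takes a point from camera to tool coordinates, whose origin is the TCP and whose axes are the tool frame's). Camera axes: x right, y down, z forward; pixel columns grow to the right and rows downward; lengths in mm; the calibration is good to about 2 mm. A picture is of the moment at which its call begins: read the wrist's pose just before it. camera_info takes no time and is no camera call.
- close_job(): hands the job in, once; it reports no verdict.
The state is a dict: "time": time; "joint_positions": joint angles; "dq": joint speeds; "tau": joint torques, N m; "tool_pos": TCP position; "tcp_rot": TCP orientation; "contact_force": force on the tool from outside, world axes, zero at the start; "moment": the same for the moment, N m; "grip_width": finger opening in mm.
Only numpy, scipy, OpenCV 4.12 (cv2) and the standard library are available. Lean on these libraries where they do the work, as an engineer would, in place of code of your own. Each camera call takes 0.05 s, during which the arm holds its last target. There are 200 camera calls.

## Working session

There is one attempt and no reset: what is moved stays moved. The work goes in short steps, Python scripts to look and compute and a tool call to move; the robot and the scene stay as the last step left them, time stands still between calls to the robot, and variables do not carry over. Pictures are saved under pics/ and viewed, about 8 in all and at most 12, crops included, and the job is handed in when it is done.

Besides the shell and the picture viewer there is one more tool, called by a JSON object that holds its "name" and its "arguments", one argument or row to a line. carry_out: Moves the arm, as the interface text tells. Its arguments: {"type":"object","properties":{"rows":{"type":"array"},"hand":{"type":"number"}},"required":["rows"]}

```bash
mkdir -p pics; ls
python3 - <<'E'
from plant import *
import cv2
print(get_obs())
for n in ("scene","top"):
    cv2.imwrite(f"pics/{n}0.png",capture(n)[:,:,::-1]); i=camera_info(n); print(n,i)
print(camera_info("wrist"))
E
```

```text
pics
{'time': 0.0, 'joint_positions': array([-1.49203094e+00,  3.42723748e-01,  1.52505196e+00, -3.94536733e-05,
        1.27539897e+00, -1.45986620e-01]), 'dq': array([ 7.42106304e-04,  1.83562792e-06,  1.65129075e-03, -8.76668302e-05,
        2.04214810e-03, -1.05613591e-03]), 'tau': array([-3.35640041e-03, -4.31246674e+01, -2.44223464e+01,  7.15253293e-02,
        5.60526608e-02, -1.22711663e-04]), 'tool_pos': array([ 116.98677494, -511.3630884 ,  226.03224366]), 'tcp_rot': array([3.01944857, 1.56921385, 1.67341576]), 'contact_force': array([-0.29143203, -0.54177583, -0.61096265]), 'moment': array([-0.03116033,  0.00553931,  0.00041785]), 'grip_width': 91.66666043841835}
scene {'camera_matrix': array([[507.10140344,   0.        , 320.49008798],
       [  0.        , 507.10140344, 189.82890648],
       [  0.        ,   0.        ,   1.        ]]), 'dist': array([-0.01042997,  0.        ,  0.        ,  0.        ,  0.        ]), 'pose': array([[-5.40218689e-01,  5.23788233e-01, -6.58642281e-01,
         1.61196901e+03],
       [ 8.41325285e-01,  3.53204027e-01, -4.09168279e-01,
    
[... 703 characters left out ...]
332651e+03],
       [ 0.00000000e+00,  0.00000000e+00,  0.00000000e+00,
         1.00000000e+00]])}
{'camera_matrix': array([[289.92346419,   0.        , 319.15200061],
       [  0.        , 289.92346419, 200.10677879],
       [  0.        ,   0.        ,   1.        ]]), 'dist': array([0.00383039, 0.        , 0.        , 0.        , 0.        ]), 'mount': array([[ 5.31662183e-04, -2.70001937e-01,  9.62859632e-01,
        -1.58985458e+02],
       [-4.26593374e-04, -9.62859742e-01, -2.70001732e-01,
         7.38415770e+01],
       [ 9.99999768e-01, -2.67199828e-04, -6.27097150e-04,
         2.68562976e-01],
       [ 0.00000000e+00,  0.00000000e+00,  0.00000000e+00,
         1.00000000e+00]])}
```

View pics/top0.png

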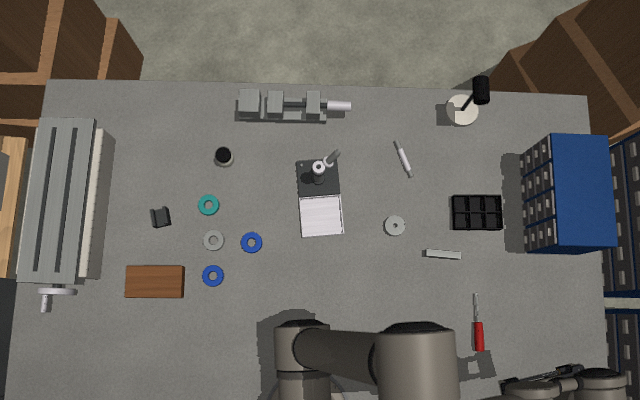

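View pics/scene0.png

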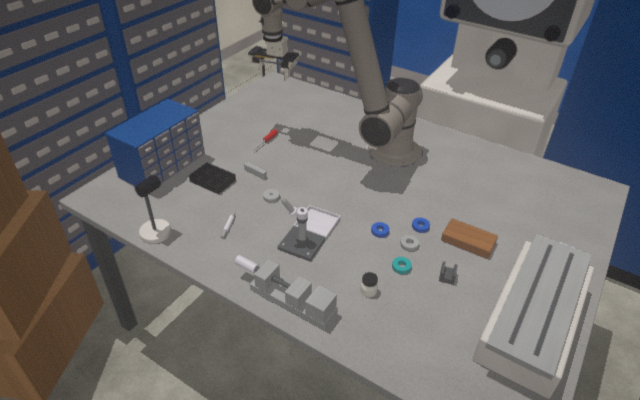

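The top view shows the stand turret at about (319,167), its tray toward the robot, and the peg pointing up-right to about (337,153).

Possible matches for the ring:
- steel ring at (213,241)
- steel ring at (395,226)
- blue rings at (251,242) and (213,276)
- turquoise ring at (208,205)

The choice is between the two steel rings, judged by bore.

```bash
cat > h.py <<'E'
from plant import *
import numpy as np, cv2
from scipy.spatial.transform import Rotation as R
def T(o):
    M=np.eye(4);M[:3,:3]=R.from_euler('xyz',o["tcp_rot"]).as_matrix();M[:3,3]=o["tool_pos"];return M
def ray(i,pose,uv):
    n=cv2.undistortPoints(np.array([[uv]],float),i["camera_matrix"],i["dist"])[0,0]
    return pose[:3,3],pose[:3,:3]@np.array([n[0],n[1],1])
def atz(i,pose,uv,z):
    c,d=ray(i,pose,uv);return (c+d*(z-c[2])/d[2])[:2]
def proj(i,pose,p):
    W=np.linalg.inv(pose);return cv2.projectPoints(np.atleast_2d(np.array(p,float)),cv2.Rodrigues(W[:3,:3])[0],W[:3,3],i["camera_matrix"],i["dist"])[0][:,0]
def crop(im,u,v,w,h,s):
    return cv2.resize(im[v:v+h,u:u+w],None,fx=s,fy=s,interpolation=cv2.INTER_CUBIC)
E
python3 - <<'E'
from h import *
im=capture("top")[:,:,::-1]
a=crop(im,193,221,40,40,7);b=crop(im,375,206,40,40,7);c=crop(im,285,145,70,100,5.6)
L=np.vstack([a,b]);cv2.imwrite("pics/c1.png",np.hstack([L,c]))
o=get_obs();print(np.round(T(o),3))
i=camera_info("top")
for uv,z in [((213,241),18),((395,226),18),((319,167),144),((337,153),189)]: print(uv,atz(i,i["pose"],uv,z).round(1))
E
```

```text
[[-0.00000e+00  9.75000e-01  2.23000e-01  1.17030e+02]
 [ 1.00000e-03  2.23000e-01 -9.75000e-01 -5.11501e+02]
 [-1.00000e+00  0.00000e+00 -1.00000e-03  2.26216e+02]
 [ 0.00000e+00  0.00000e+00  0.00000e+00  1.00000e+00]]
(213, 241) [459. 281.]
(395, 226) [ 518.4 -235.2]
(319, 167) [650.  -12.3]
(337, 153) [676.3 -57.4]
```

View pics/c1.png

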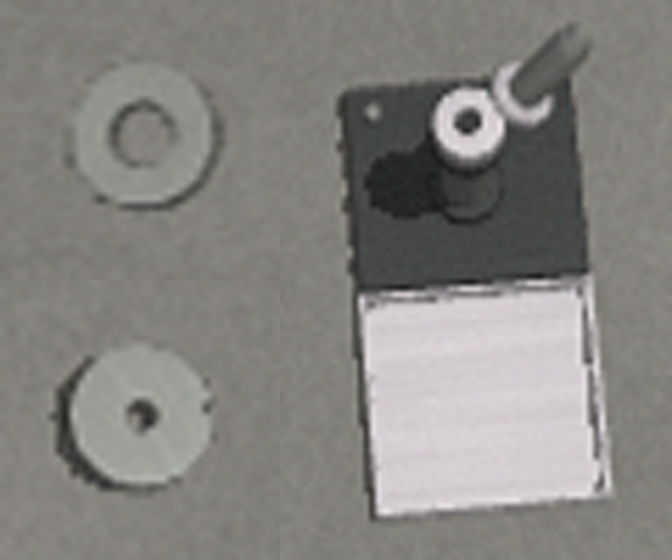

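Close crop: the left ring at top-image (213.6,240.1) has the wide bore, so that is the one to take. The right ring at (395,226) has the narrow bore and stays put. The peg points up-right, to about (339,152).

Run:
```python
from h import *
i=camera_info("top");P=i["pose"]
f=lambda x,y,z:atz(i,P,(285+(x-280)/5.6,145+y/5.6),z)
t=f(469,122,144);p=f(583,38,189);print(t,p,p-t,np.degrees(np.arctan2(*(p-t)[::-1])))
a=f(375,517,15);b=f(611,493,15);print("front",a,b,np.degrees(np.arctan2(*(b-a)[::-1])))
print("ring",atz(i,P,(213.6,240.1),18),"blank",atz(i,P,(395,226),18))
```

```text
[650.5831837 -11.5748755] [679.72140184 -62.73916633] [ 29.13821814 -51.16429083] -60.3383564956833
front [478.09224966  29.35004345] [494.11443685 -90.16476377] -82.36443771380235
ring [461.66893302 279.42363684] blank [ 518.39550367 -235.18606838]
```

{"name": "carry_out", "arguments": {
  "rows": [
    [10, 10, 20, 0],
    [35, 35, 50, 0],
    [60, 60, 80, 0],
    [88, 88, 100, 0],
    [116, 116, 110, 0],
    [144, 144, 110, 0],
    [172, 172, 110, 0],
    [200, 200, 110, 0],
    [228, 228, 110, 0],
    [256, 256, 110, 0],
    [284, 284, 110, 0],
    [312, 312, 110, 0],
    [340, 340, 110, 0],
    [368, 368, 110, 0],
    [396, 396, 110, 0],
    [420, 424, 110, 0],
    [440, 450, 110, 0],
    [455, 475, 110, 0],
    [463, 490, 110, 0],
    [463, 490, 110, 0]
  ],
  "hand": 0
}}

```text
time: 1.82
tool_pos: [581.1, -18.2, 335.1]
tcp_rot: [-2.879, 1.568, 2.062]
contact_force: [-0.1, 0.4, -0.2]
grip_width: 0.3
```

Run:
```python
from h import *
o=get_obs();im=capture("wrist")[:,:,::-1]
cv2.imwrite("pics/w1.png",cv2.resize(im,(800,500)));i=camera_info("wrist");P=T(o)@i["mount"];np.save("w1.npy",P)
print(o["tool_pos"],np.round(T(o)[:3,:3],3),P[:3,3])
print(proj(i,P,[[650.6,-11.6,144],[679.7,-62.7,189],[461,279,18],[o["tool_pos"][0],o["tool_pos"][1],o["tool_pos"][2]]])*1.25)
```

```text
[581.05651857 -18.24309966 335.1063879 ] [[-0.001  0.974  0.227]
 [ 0.003  0.227 -0.974]
 [-1.    -0.001 -0.003]] [653.24598881  -2.15819633 494.0373388 ]
[[409.38156448 153.44287178]
 [481.36208026 132.5022936 ]
 [166.2821696  242.65184912]
 [398.61511745 309.14551595]]
```

View pics/w1.png

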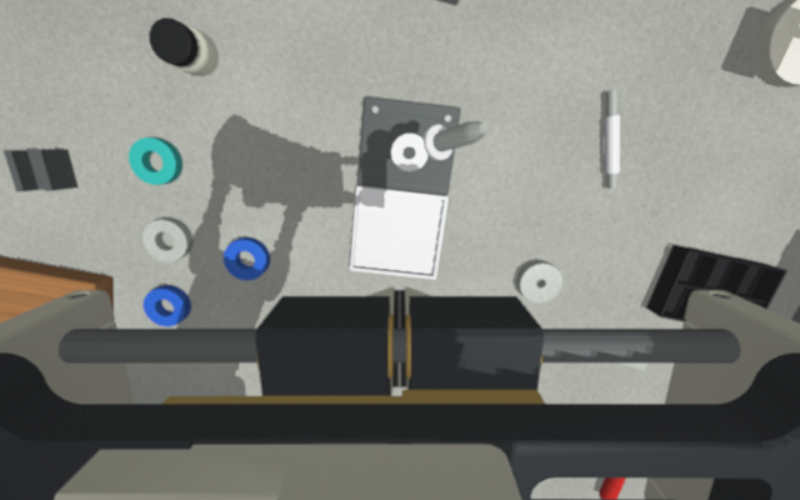

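The wrist view agrees with the top-camera numbers: turret at (409,152) against a predicted (409,153), tip at (483,129) against (481,132), ring at (165,240) against (166,243). Next I'll plan the push, with closed fingers and no twist.

Run:
```python
from h import *
o=get_obs();M=T(o)[:2,:];j=M[:,2];n=M[:,1]
t=np.array([650.5,-11.3]);p0=o["tool_pos"]
def c(deg,gap=0):
    a=np.radians(deg);u=np.array([np.cos(a),np.sin(a)]);m=np.array([-u[1],u[0]])
    best=min([(s*19*j+q*9.5*n) for s in(1,-1) for q in(1,-1)],key=lambda v:v@m)
    if min(abs(j@m),abs(n@m))<.3: best=best-u*(best@u)
    return t+48*u+(9+gap)*m-best
print("start",np.r_[c(-60,18),160]-p0)
for d in [-60,-70,-80,-90,-100,-110,-120,-130,-140,-150,-160,-170,-180,-190]: print(d,(c(d)-p0[:2]).round(1))
```

```text
start [ 130.23266521  -12.08824373 -175.32614729]
-60 [114.6 -21.1]
-70 [106.1 -29.3]
-80 [ 97.7 -35.2]
-90 [ 92.7 -39.3]
-100 [ 84.3 -56.5]
-110 [ 75.8 -55.9]
-120 [ 67.5 -53.8]
-130 [ 59.8 -50.3]
-140 [ 52.7 -45.4]
-150 [ 43.6 -41.3]
-160 [ 35. -35.]
-170 [ 27.9 -27.7]
-180 [ 22.2 -21. ]
-190 [ 16.4 -12.5]
```

{"name": "carry_out", "arguments": {
  "rows": [
    [35, -3, 0, 0],
    [70, -6, 0, 0],
    [105, -9, 0, 0],
    [133, -10, -15, 0],
    [133, -10, -50, 0],
    [133, -10, -85, 0],
    [133, -10, -115, 0],
    [133, -10, -140, 0],
    [133, -10, -160, 0],
    [133, -10, -175, 0],
    [133, -10, -175, 0],
    [133, -10, -175, 0]
  ]
}}

```text
time: 2.87
tool_pos: [712.6, -31.2, 159.8]
tcp_rot: [-2.175, 1.567, 2.764]
contact_force: [0.1, 0.0, 0.2]
grip_width: 0.4
```

{"name": "carry_out", "arguments": {
  "rows": [
    [-8, -5, 0, 0],
    [-16, -9, 0, 0],
    [-20, -12, 0, 0],
    [-24, -16, 0, 0],
    [-28, -20, 0, 0],
    [-32, -25, 0, 0],
    [-36, -30, 0, 0],
    [-40, -36, 0, 0],
    [-44, -42, 0, 0],
    [-49, -45, 0, 0],
    [-53, -46, 0, 0],
    [-57, -46, 0, 0],
    [-61, -45, 0, 0],
    [-65, -44, 0, 0],
    [-69, -42, 0, 0],
    [-73, -40, 0, 0]
  ]
}}

```text
time: 4.2
tool_pos: [639.1, -71.6, 159.9]
tcp_rot: [-1.872, 1.567, 3.067]
contact_force: [1.1, -2.5, 1.8]
grip_width: 0.8
```

{"name": "carry_out", "arguments": {
  "rows": [
    [-3, 3, 0, 0],
    [-6, 6, 0, 0],
    [-9, 8, 0, 0],
    [-12, 10, 0, 0],
    [-15, 12, 0, 0],
    [-17, 14, 0, 0],
    [-19, 16, 0, 0]
  ]
}}

```text
time: 4.78
tool_pos: [620.0, -55.1, 160.0]
tcp_rot: [-1.952, 1.567, 2.987]
contact_force: [1.1, -2.7, 0.0]
grip_width: 0.6
```

{"name": "carry_out", "arguments": {
  "rows": [
    [-1, 1, 0, 0],
    [-2, 2, 0, 0],
    [-3, 3, 0, 0],
    [-4, 4, 0, 0],
    [-5, 5, 0, 0]
  ]
}}

```text
time: 5.2
tool_pos: [616.7, -51.6, 160.4]
tcp_rot: [0.1, 1.568, -1.244]
contact_force: [9.0, -8.4, -3.8]
grip_width: 0.6
```

{"name": "carry_out", "arguments": {
  "rows": [
    [-1, 1, 0, 0],
    [-2, 2, 0, 0],
    [-2, 3, 0, 0],
    [-3, 4, 0, 0]
  ]
}}

```text
time: 5.53
tool_pos: [616.1, -50.7, 160.9]
tcp_rot: [0.522, 1.561, -0.823]
contact_force: [12.0, -13.9, -6.2]
grip_width: 0.5
```

{"name": "carry_out", "arguments": {
  "rows": [
    [0, 1, 0, 0],
    [0.5, 2, 0, 0],
    [1, 3, 0, 0],
    [1, 3, 0, 0]
  ]
}}

```text
time: 5.87
tool_pos: [617.5, -51.0, 161.2]
tcp_rot: [0.323, 1.556, -1.023]
contact_force: [2.5, -12.8, -0.9]
grip_width: 0.5
```

Run:
```python
from h import *
o=get_obs();im=capture("wrist")[:,:,::-1];top=capture("top")[:,:,::-1]
print(o["tool_pos"],o["contact_force"])
a=cv2.resize(im[:,120:520],(500,500));b=crop(top,290,140,60,100,5)
cv2.imwrite("pics/w2.png",np.hstack([a,b]))
```

```text
[617.54549123 -51.04047942 161.21696459] [  2.54683762 -12.83885569  -0.93930273]
```

View pics/w2.png

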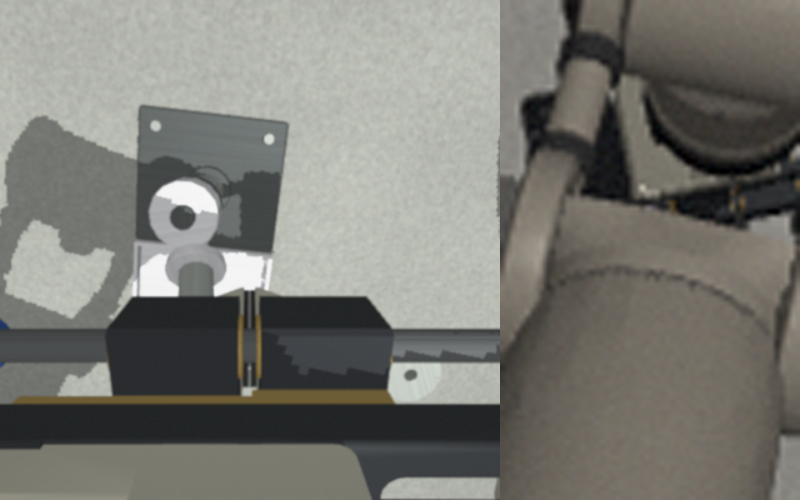

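Firm resistance of 13–18 N with almost no travel, so the peg is at its stop. In the wrist view the turret is at (183,215) and the peg runs down the picture against the fingers. I'll back off and measure.

{"name": "carry_out", "arguments": {
  "rows": [
    [0, -5, 0, 0],
    [0, -12, 10, 0],
    [0, -12, 40, 0],
    [-5, -5, 75, 0],
    [-15, 5, 110, 0],
    [-25, 15, 140, 0],
    [-35, 30, 160, 0],
    [-40, 35, 165, 0],
    [-40, 35, 165, 0],
    [-40, 35, 165, 0]
  ],
  "hand": 85
}}

```text
time: 6.8
tool_pos: [577.1, -16.0, 325.3]
tcp_rot: [0.256, 1.557, -1.09]
contact_force: [-0.0, -0.6, -1.3]
grip_width: 62.4
```

Run:
```python
from h import *
o=get_obs();im=capture("wrist")[:,:,::-1];i=camera_info("wrist");P=T(o)@i["mount"];np.save("w3.npy",P)
print(o["tool_pos"],o["contact_force"])
u,v=proj(i,P,[[625,-15,150]])[0].astype(int);u0,v0=u-80,max(v-60,0);print(u0,v0)
cv2.imwrite("pics/w3.png",crop(im,u0,v0,160,120,5))
```

```text
[577.10195581 -16.0187105  325.33517145] [-0.01471443 -0.5715352  -1.33414282]
245 83
```

View pics/w3.png

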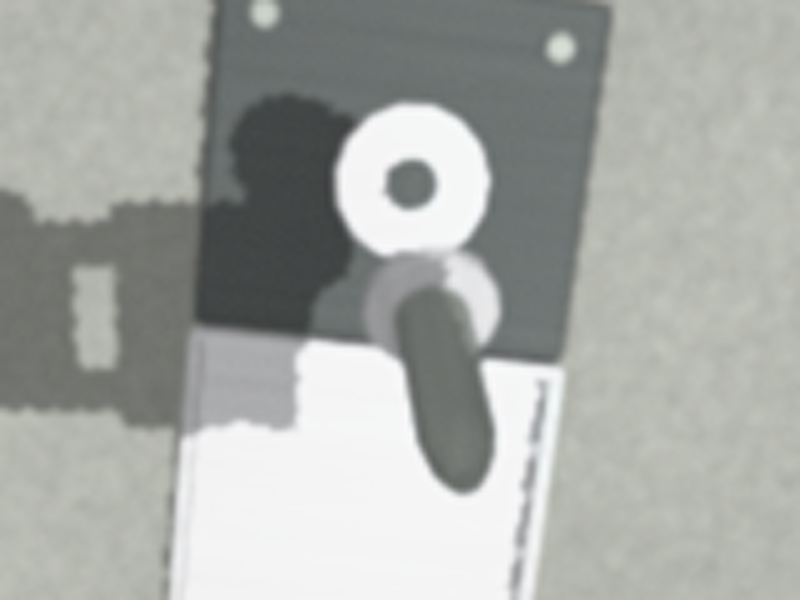

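Run:
```python
from h import *
from scipy.optimize import least_squares
i=camera_info("wrist");P=np.load("w3.npy")
ob=np.array([[412,179],[433,302],[463,474]])/5+[245,83]
def mod(q):
    u=np.array([np.cos(q[2]),np.sin(q[2])]);t=q[:2]
    return proj(i,P,[np.r_[t,144],np.r_[t+30*u,142],np.r_[t+60*u,189]])
s=least_squares(lambda q:(mod(q)-ob).ravel(),[650,-11,-2.9])
q=s.x;print(q[:2],np.degrees(q[2]),s.fun.round(2))
u=np.array([np.cos(q[2]),np.sin(q[2])]);print("tip",q[:2]+60*u,"sh",q[:2]+30*u,"final",q[:2]+34.9*u)
t=q[:2]
# previous wrist view turret, ring
P1=np.load("w1.npy");print(atz(i,P1,(409/1.25,152/1.25),144),atz(i,P1,(166/1.25,240/1.25),18))
print("w3 turret",atz(i,P,ob[0],144))
```

```text
[653.09205183 -10.97568303] -158.2827952402881 [ 0.16 -0.67 -0.36  1.2   0.18 -0.45]
tip [597.3507617  -33.17722745] sh [625.22140676 -22.07645524] final [620.6692014  -23.88958137]
[651.78224404 -10.94968637] [464.67377325 279.58306032]
w3 turret [652.33948135 -10.97009298]
```

Peg at the stop: direction about -158°, turret axis about (652.5,-11). Moving over the wide ring with the jaw axis turned to -68°, square to the peg.

{"name": "carry_out", "arguments": {
  "rows": [
    [-10, 28, 0, 2],
    [-22, 58, 0, 4],
    [-34, 88, 0, 6],
    [-46, 118, 0, 8.6],
    [-58, 148, -10, 8.6],
    [-70, 178, -30, 8.6],
    [-82, 208, -60, 8.6],
    [-94, 240, -90, 8.6],
    [-106, 270, -115, 8.6],
    [-113, 295, -135, 8.6],
    [-113, 295, -145, 8.6],
    [-113, 295, -145, 8.6],
    [-113, 295, -145, 8.6]
  ],
  "hand": 80
}}

```text
time: 7.93
tool_pos: [464.1, 277.7, 178.0]
tcp_rot: [-0.1, 1.557, -1.296]
contact_force: [-0.6, 0.7, 1.1]
grip_width: 80.1
```

Run:
```python
from h import *
o=get_obs();im=capture("wrist")[:,:,::-1];i=camera_info("wrist");P=T(o)@i["mount"];np.save("w4.npy",P)
print(o["tool_pos"],o["grip_width"],np.round(T(o)[:3,:3],3),np.degrees(np.arctan2(T(o)[1,2],T(o)[0,2])))
u,v=proj(i,P,[[463,279.5,18]])[0].astype(int);u0,v0=u-100,max(v-75,0);print(u,v,u0,v0)
cv2.imwrite("pics/w4.png",crop(im,u0,v0,200,150,4))
```

```text
[464.07703438 277.69977674 178.00897663] 80.0902450218202 [[ 0.004  0.931  0.366]
 [-0.013  0.366 -0.93 ]
 [-1.    -0.001  0.014]] -68.5259959322413
315 186 215 111
```

View pics/w4.png

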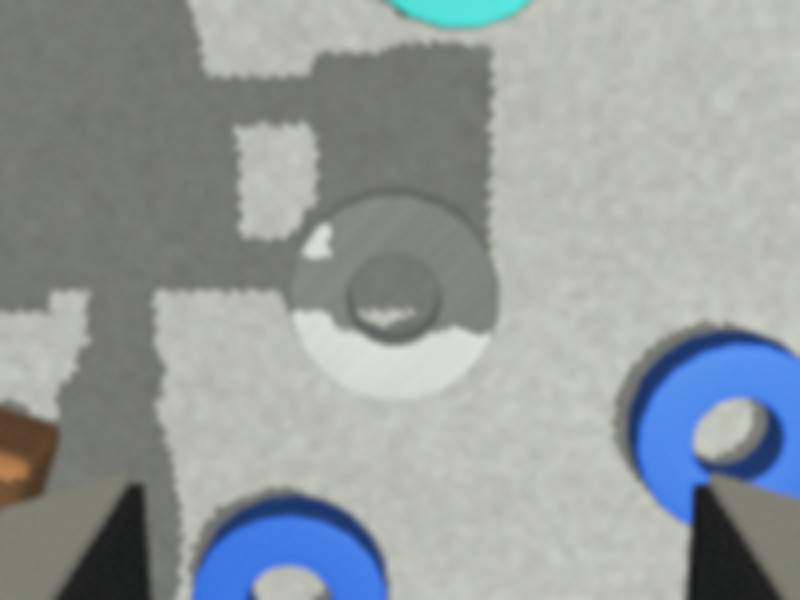

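Close view: the wide-bore ring's centre is at crop (395,296), or about (464,280) in world. Both blue rings are clear of the finger landing spots, so I'll go down.

{"name": "carry_out", "arguments": {
  "rows": [
    [0, 2, -30, 0],
    [0, 2, -65, 0],
    [0, 2, -100, 0],
    [0, 2, -130, 0],
    [0, 2, -150, 0],
    [0, 2, -163, 0],
    [0, 2, -170, 0],
    [0, 2, -174.5, 0],
    [0, 2, -174.5, 0],
    [0, 2, -174.5, 0]
  ]
}}

```text
time: 8.82
tool_pos: [465.9, 279.5, 5.7]
tcp_rot: [0.225, 1.557, -0.973]
contact_force: [0.6, 1.1, -0.5]
grip_width: 79.9
```

{"name": "carry_out", "arguments": {
  "rows": [
    [0, 0, 0, 0],
    [0, 0, 0, 0],
    [0, 0, 0, 0],
    [0, 0, 0, 0],
    [0, 0, 0, 0],
    [0, 0, 0, 0],
    [0, 0, 0, 0],
    [0, 0, 0, 0],
    [0, 0, 0, 0],
    [0, 0, 0, 0]
  ],
  "hand": 40
}}

```text
time: 9.65
tool_pos: [466.3, 280.3, 6.6]
tcp_rot: [0.365, 1.557, -0.833]
contact_force: [-2.5, 2.3, 6.4]
grip_width: 58.9
```

{"name": "carry_out", "arguments": {
  "rows": [
    [0, 0, 0, 0],
    [0, 0, 0, 0],
    [0, 0, 0, 0],
    [-1, 0, -2, 0],
    [-2, 0, -4, 0],
    [-2, 0, -4, 0],
    [-2, 0, -4, 0]
  ],
  "hand": 72
}}

```text
time: 10.23
tool_pos: [463.9, 280.1, 2.3]
tcp_rot: [0.298, 1.557, -0.899]
contact_force: [-0.0, -1.1, 0.3]
grip_width: 72.1
```

{"name": "carry_out", "arguments": {
  "rows": [
    [0, 0, 0, 0],
    [0, 0, 0, 0],
    [0, 0, 0, 0],
    [0, 0, 0, 0],
    [0, 0, 0, 0],
    [0, 0, 0, 0],
    [0, 0, 0, 0],
    [0, 0, 0, 0]
  ],
  "hand": 40
}}

```text
time: 10.9
tool_pos: [464.0, 280.1, 2.2]
tcp_rot: [0.307, 1.557, -0.891]
contact_force: [1.1, -1.0, -1.3]
grip_width: 58.9
```

{"name": "carry_out", "arguments": {
  "rows": [
    [0, 0, 15, 0],
    [0, 0, 45, 0],
    [0, 0, 80, 0],
    [5, -13, 115, 0],
    [15, -38, 150, 0],
    [25, -64, 180, 0],
    [35, -89, 205, 0],
    [46, -117, 218, 0],
    [58, -147, 218, 0],
    [70, -178, 218, 0],
    [82, -208, 218, 0],
    [94, -239, 218, 0],
    [106, -270, 218, 0],
    [116, -295, 218, 0],
    [122, -310, 218, 0],
    [124, -316, 218, 0],
    [124, -316, 218, 0],
    [124, -316, 218, 0]
  ]
}}

```text
time: 12.4
tool_pos: [587.4, -34.8, 219.8]
tcp_rot: [0.278, 1.559, -0.92]
contact_force: [-0.2, 0.3, -3.1]
grip_width: 58.6
```

Run:
```python
from h import *
o=get_obs();im=capture("wrist")[:,:,::-1];i=camera_info("wrist");P=T(o)@i["mount"];np.save("w5.npy",P)
print(o["tool_pos"],o["contact_force"],o["grip_width"],np.round(T(o)[:3,:3],3),np.degrees(np.arctan2(T(o)[1,2],T(o)[0,2])))
t=np.array([652.5,-11]);a=np.radians(-158.3);u=np.array([np.cos(a),np.sin(a)])
c=o["tool_pos"]+[0,0,6.8]
print((proj(i,P,[np.r_[t,144],np.r_[t+30*u,142],np.r_[t+60*u,189],c+[0,0,9]])-[220,50])*4)
cv2.imwrite("pics/w5.png",crop(im,220,50,200,150,4))
```

```text
[587.44383135 -34.81656179 219.84332468] [-0.2335139   0.29548065 -3.0821253 ] 58.595066003754276 [[ 0.007  0.931  0.365]
 [-0.009  0.365 -0.931]
 [-1.     0.003  0.011]] -68.60921173067204
[[398.46088774 300.53328262]
 [399.12970999 451.67103448]
 [403.64687424 664.00915664]
 [395.60803229 838.29825945]]
```

View pics/w5.png

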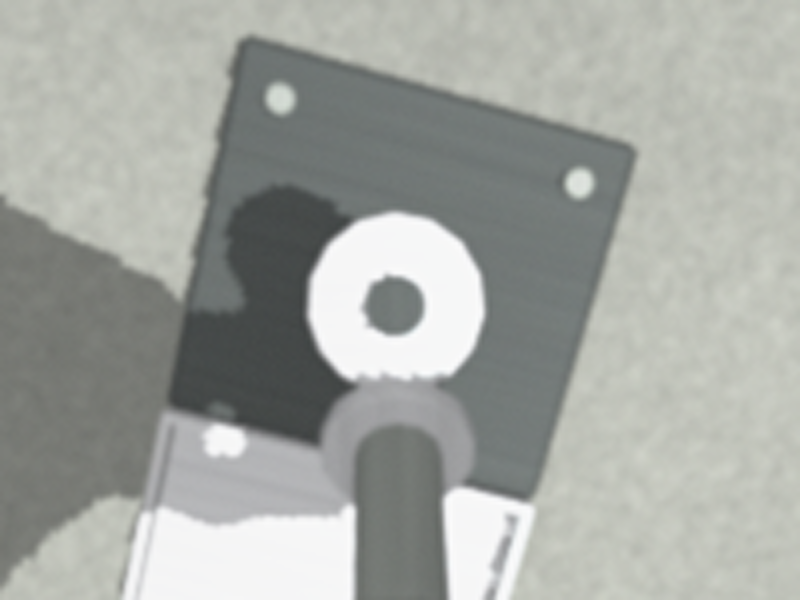

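Aligned: the turret is at crop (396,298) and the peg centreline at (402,590), close to the jaw centre column of 397. A 2 mm shift along the jaw axis fixes that. Now down to the tip and along the peg axis.

{"name": "carry_out", "arguments": {
  "rows": [
    [0.7, -2, -8, 0],
    [0.7, -2, -16, 0],
    [0.7, -2, -22, 0],
    [2.7, -1, -26, 0],
    [4.7, -0.3, -29, 0],
    [6.7, 0.5, -33, 0],
    [8.7, 1.3, -36, 0],
    [8.7, 1.3, -36, 0]
  ]
}}

```text
time: 13.12
tool_pos: [596.7, -32.8, 183.5]
tcp_rot: [0.336, 1.559, -0.861]
contact_force: [1.1, 1.1, -3.7]
grip_width: 58.9
```

{"name": "carry_out", "arguments": {
  "rows": [
    [1, 0, -1.7, 0],
    [2, 0.4, -3.4, 0],
    [3, 0.8, -5, 0],
    [4, 1.2, -6.7, 0],
    [5, 1.6, -8.4, 0],
    [6, 2, -10, 0],
    [6, 2, -10, 0]
  ]
}}

```text
time: 13.7
tool_pos: [603.0, -30.7, 173.2]
tcp_rot: [0.359, 1.559, -0.838]
contact_force: [1.5, 1.1, -3.5]
grip_width: 58.6
```

{"name": "carry_out", "arguments": {
  "rows": [
    [1, 0.4, -1.7, 0],
    [2, 0.8, -3.4, 0],
    [3, 1.2, -5, 0],
    [4, 1.6, -6.7, 0],
    [5, 2, -8.4, 0],
    [5, 2, -8.4, 0]
  ]
}}

```text
time: 14.2
tool_pos: [606.7, -29.5, 166.3]
tcp_rot: [0.147, 1.558, -1.05]
contact_force: [-9.1, -1.5, 11.7]
grip_width: 58.9
```

Contact along the peg axis is about 15 N, so the ring is starting to pivot. Continuing in small steps.

{"name": "carry_out", "arguments": {
  "rows": [
    [1, 0.4, -1.7, 0],
    [2, 0.8, -3.4, 0],
    [3, 1.2, -5, 0],
    [3, 1.2, -5, 0]
  ]
}}

```text
time: 14.53
tool_pos: [608.7, -28.8, 162.1]
tcp_rot: [-0.014, 1.558, -1.21]
contact_force: [-5.7, -2.0, 4.8]
grip_width: 58.9
```

Run:
```python
from h import *
o=get_obs();im=capture("scene")[:,:,::-1];i=camera_info("scene")
u,v=proj(i,i["pose"],[o["tool_pos"]])[0].astype(int)
w=capture("wrist")[:,:,::-1]
cv2.imwrite("pics/s6.png",np.hstack([crop(im,u-30,v-25,60,50,8)[:400],crop(w,240,120,160,200,2)]))
print(o["tool_pos"],o["contact_force"],o["moment"])
```

```text
[608.67739253 -28.83330042 162.14771327] [-5.68718049 -2.00247226  4.76688032] [-0.25514408  0.74984127 -0.02654974]
```

View pics/s6.png

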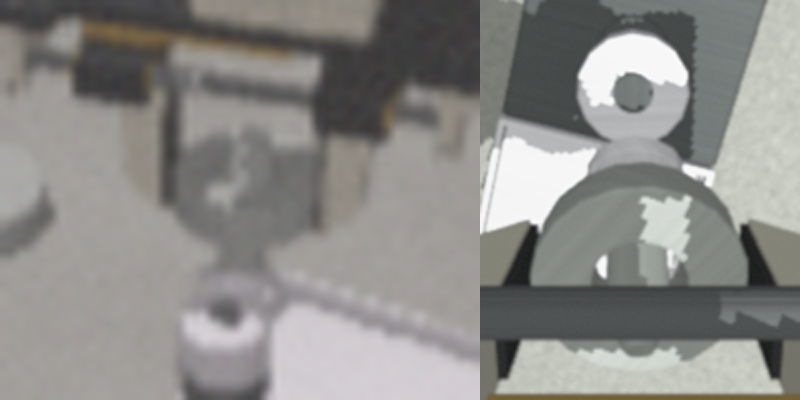

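The ring is on the peg. In the wrist crop (right) the peg is centred in the bore at (638,265). The scene crop shows the ring's underside toward the column, so it tilts the right way. On down to the shoulder.

{"name": "carry_out", "arguments": {
  "rows": [
    [1, 0.4, -1.7, 0],
    [2, 0.8, -3.4, 0],
    [3, 1.2, -5, 0],
    [4, 1.6, -6.7, 0],
    [5, 2.1, -8.4, 0],
    [6, 2.5, -10, 0],
    [6, 2.5, -10, 0]
  ]
}}

```text
time: 15.22
tool_pos: [614.6, -26.2, 151.5]
tcp_rot: [-0.058, 1.559, -1.254]
contact_force: [-3.0, -0.9, 1.4]
grip_width: 58.4
```

{"name": "carry_out", "arguments": {
  "rows": [
    [1, 0.4, -1.7, 0],
    [2, 0.8, -3.4, 0],
    [3, 1.2, -5, 0],
    [3, 1.2, -5, 0]
  ]
}}

```text
time: 15.55
tool_pos: [617.3, -25.7, 146.4]
tcp_rot: [-0.162, 1.558, -1.359]
contact_force: [-6.1, -2.3, 5.1]
grip_width: 58.6
```

{"name": "carry_out", "arguments": {
  "rows": [
    [0.5, 0.2, -0.8, 0],
    [1, 0.4, -1.7, 0],
    [1.5, 0.6, -2.5, 0],
    [1.5, 0.6, -2.5, 0]
  ]
}}

```text
time: 15.88
tool_pos: [618.2, -25.9, 144.1]
tcp_rot: [-0.293, 1.557, -1.49]
contact_force: [-7.8, -3.4, 5.9]
grip_width: 58.6
```

{"name": "carry_out", "arguments": {
  "rows": [
    [0.5, 0.2, -0.8, 0],
    [1, 0.4, -1.7, 0],
    [1.5, 0.6, -2.5, 0],
    [1.5, 0.6, -2.5, 0]
  ]
}}

```text
time: 16.22
tool_pos: [619.0, -26.0, 141.9]
tcp_rot: [-0.407, 1.556, -1.604]
contact_force: [-7.9, -4.0, 7.1]
grip_width: 58.0
```

{"name": "carry_out", "arguments": {
  "rows": [
    [0, 1, -0.5, 0],
    [0.3, 1.8, -1.2, 0],
    [0.7, 2, -2, 0],
    [0.7, 2, -2, 0]
  ]
}}

```text
time: 16.55
tool_pos: [619.4, -25.5, 140.6]
tcp_rot: [-0.436, 1.553, -1.633]
contact_force: [-8.1, -5.5, 8.8]
grip_width: 58.3
```

{"name": "carry_out", "arguments": {
  "rows": [
    [0.5, 0.2, -0.8, 0],
    [1, 0.4, -1.7, 0],
    [1.5, 0.6, -2.5, 0],
    [1.5, 0.6, -2.5, 0]
  ]
}}

```text
time: 16.88
tool_pos: [619.8, -25.6, 139.8]
tcp_rot: [-0.518, 1.551, -1.715]
contact_force: [-13.0, -3.2, 14.1]
grip_width: 57.8
```

{"name": "carry_out", "arguments": {
  "rows": [
    [1, 0.4, -1.5, 0],
    [2, 0.8, -3, 0],
    [2.5, 1, -4, 0],
    [2.5, 1, -4, 0]
  ]
}}

```text
time: 17.22
tool_pos: [620.2, -25.7, 139.2]
tcp_rot: [-0.649, 1.549, -1.846]
contact_force: [-20.6, -3.5, 27.0]
grip_width: 58.2
```

Run:
```python
from h import *
o=get_obs();i=camera_info("scene")
im=capture("scene")[:,:,::-1]
u,v=proj(i,i["pose"],[o["tool_pos"]])[0].astype(int)
w=capture("wrist")[:,:,::-1]
cv2.imwrite("pics/s7.png",np.hstack([crop(im,u-25,v-25,50,50,8),crop(w,260,120,120,120,400/120)]))
print(o["tool_pos"],o["contact_force"],o["moment"])
```

```text
[620.17634837 -25.65431058 139.22065741] [-20.6167451   -3.45162953  27.04644502] [-0.53215871  3.61758679  0.04504902]
```

View pics/s7.png

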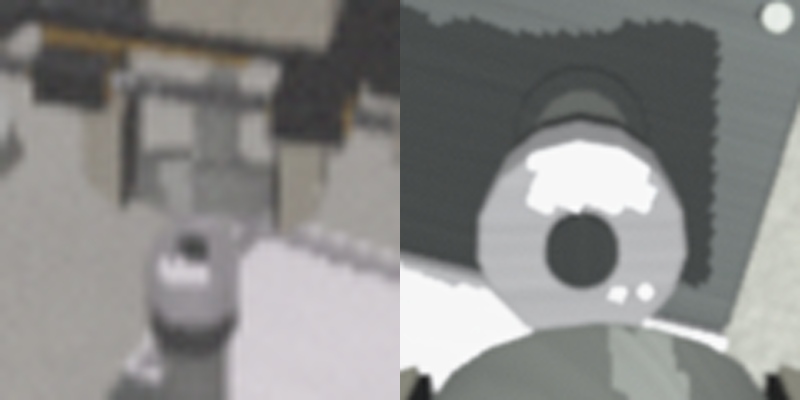

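Pressing with about 36 N gives almost no travel, and the reaction is directed along the peg axis (56° above level). The ring is seated flush: in the wrist crop its face sits at the shoulder at (585,340). Now I'll ease the force and release.

{"name": "carry_out", "arguments": {
  "rows": [
    [0.5, 0.2, -1, 0],
    [0.5, 0.2, -1, 0],
    [0.5, 0.2, -1, 0]
  ]
}}

```text
time: 17.57
tool_pos: [620.3, -25.8, 139.6]
tcp_rot: [-0.646, 1.548, -1.843]
contact_force: [-9.4, -2.0, 13.1]
grip_width: 58.3
```

{"name": "carry_out", "arguments": {
  "rows": [
    [0, 0, 0, 0],
    [0, 0, 0, 0],
    [0, 0, 0, 0],
    [0, 0, 0, 0],
    [0, 0, 0, 0],
    [0, 0, 0, 0],
    [0, 0, 0, 0]
  ],
  "hand": 76
}}

```text
time: 18.15
tool_pos: [620.3, -25.7, 139.4]
tcp_rot: [-0.647, 1.548, -1.844]
contact_force: [-1.6, 0.5, 0.1]
grip_width: 76.1
```

Released. I'll rise straight up and look back.

{"name": "carry_out", "arguments": {
  "rows": [
    [0, 0, 8, 0],
    [0, 0, 25, 0],
    [0, 0, 50, 0],
    [0, 0, 85, 0],
    [0, 0, 120, 0],
    [-15, 0, 150, 0],
    [-35, 0, 170, 0],
    [-45, 0, 180, 0],
    [-45, 0, 180, 0],
    [-45, 0, 180, 0]
  ]
}}

```text
time: 18.98
tool_pos: [575.3, -25.7, 319.4]
tcp_rot: [-0.618, 1.548, -1.815]
contact_force: [0.0, -0.6, 0.2]
grip_width: 75.8
```

Run:
```python
from h import *
o=get_obs();i=camera_info("wrist");P=T(o)@i["mount"];w=capture("wrist")[:,:,::-1]
print(o["tool_pos"],o["contact_force"])
t=np.array([652.5,-11]);a=np.radians(-158.3);u=np.array([np.cos(a),np.sin(a)])
q=proj(i,P,[np.r_[t,144],np.r_[t+30*u,142],np.r_[t+60*u,189],np.r_[t+(30+18*.545)*u,142+18*.839],[464,280,0],[518,-235,18]]);print(q)
u0,v0=int(q[0][0]-50),max(int(q[0][1]-40),0);print(u0,v0,(q-[u0,v0])*4)
s=capture("scene")[:,:,::-1];ii=camera_info("scene");x,y=proj(ii,ii["pose"],[[620,-24,150]])[0].astype(int)
cv2.imwrite("pics/f8.png",np.hstack([crop(w,u0,v0,100,100,4),crop(s,x-25,y-25,50,50,8)]))
```

```text
[575.28587006 -25.68143906 319.35152478] [ 0.02158717 -0.59700964  0.23269536]
[[329.12463929 113.36064205]
 [328.92071629 140.89823968]
 [331.14137166 175.07818386]
 [329.57777069 151.18157876]
 [115.02141083 158.22724636]
 [416.40589618 238.54697249]]
279 73 [[ 200.49855714  161.44256821]
 [ 199.68286516  271.59295871]
 [ 208.56548663  408.31273543]
 [ 202.31108275  312.72631503]
 [-655.91435668  340.90898542]
 [ 549.62358471  662.18788998]]
```

View pics/f8.png

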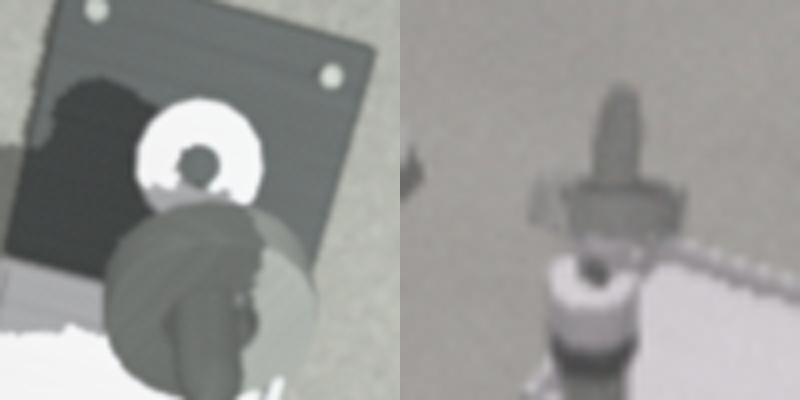

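The ring hangs flush on the shoulder: wrist crop (210,300), and upright over the column in the scene crop. The peg centreline looks about 1 mm counter-clockwise of the prediction at (211,370). That could be a small drift off the stop, so I'll re-press the peg clockwise above the ring, by feel.

{"name": "carry_out", "arguments": {
  "rows": [
    [15, -14, -10, 0],
    [30, -28, -20, 0],
    [43.5, -42, -35, 0],
    [43.5, -42, -65, 0],
    [43.5, -42, -95, 0],
    [43.5, -42, -122, 0],
    [43.5, -42, -141, 0],
    [43.5, -42, -151, 0],
    [43.5, -42, -151, 0],
    [43.5, -42, -151, 0],
    [43.5, -42, -151, 0]
  ],
  "hand": 0
}}

```text
time: 20.0
tool_pos: [619.6, -67.7, 167.3]
tcp_rot: [-0.71, 1.548, -1.907]
contact_force: [0.2, -0.4, 0.6]
grip_width: 7.0
```

{"name": "carry_out", "arguments": {
  "rows": [
    [-1, 2.5, 0, 0],
    [-2, 5, 0, 0],
    [-2.6, 6.5, 0, 0],
    [-3.2, 8, 0, 0],
    [-3.2, 8, 0, 0]
  ]
}}

```text
time: 20.42
tool_pos: [616.3, -59.2, 167.8]
tcp_rot: [-0.688, 1.548, -1.884]
contact_force: [0.2, 0.3, -1.0]
grip_width: 0.3
```

{"name": "carry_out", "arguments": {
  "rows": [
    [-0.4, 1, 0, 0],
    [-0.8, 2, 0, 0],
    [-0.8, 2, 0, 0]
  ]
}}

```text
time: 20.67
tool_pos: [615.5, -57.0, 167.8]
tcp_rot: [-0.688, 1.548, -1.885]
contact_force: [0.0, 0.6, 0.7]
grip_width: 0.1
```

{"name": "carry_out", "arguments": {
  "rows": [
    [-0.4, 1, 0, 0],
    [-0.8, 2, 0, 0],
    [-0.8, 2, 0, 0]
  ]
}}

```text
time: 20.92
tool_pos: [614.6, -54.8, 167.8]
tcp_rot: [-0.694, 1.548, -1.89]
contact_force: [0.6, 0.0, -0.2]
grip_width: 0.5
```

{"name": "carry_out", "arguments": {
  "rows": [
    [-0.4, 1, 0, 0],
    [-0.8, 2, 0, 0],
    [-0.8, 2, 0, 0]
  ]
}}

```text
time: 21.17
tool_pos: [613.7, -52.8, 167.7]
tcp_rot: [-0.69, 1.548, -1.887]
contact_force: [1.1, -1.0, 0.2]
grip_width: 0.5
```

{"name": "carry_out", "arguments": {
  "rows": [
    [-0.4, 1, 0, 0],
    [-0.8, 2, 0, 0],
    [-0.8, 2, 0, 0]
  ]
}}

```text
time: 21.42
tool_pos: [613.4, -51.7, 168.0]
tcp_rot: [-0.615, 1.547, -1.811]
contact_force: [2.0, -4.5, -0.4]
grip_width: 0.6
```

{"name": "carry_out", "arguments": {
  "rows": [
    [-0.4, 1, 0, 0],
    [-0.8, 2, 0, 0],
    [-0.8, 2, 0, 0]
  ]
}}

```text
time: 21.67
tool_pos: [613.3, -51.2, 168.1]
tcp_rot: [-0.522, 1.544, -1.718]
contact_force: [4.2, -6.5, -2.1]
grip_width: 0.7
```

{"name": "carry_out", "arguments": {
  "rows": [
    [-0.8, 2, 0, 0],
    [-1.6, 4, 0, 0],
    [-1.6, 4, 0, 0]
  ]
}}

```text
time: 21.92
tool_pos: [613.0, -50.1, 168.5]
tcp_rot: [-0.388, 1.54, -1.585]
contact_force: [5.1, -11.7, -2.4]
grip_width: 0.4
```

{"name": "carry_out", "arguments": {
  "rows": [
    [-0.8, 2, 0, 0],
    [-1.8, 4.5, 0, 0],
    [-1.8, 4.5, 0, 0]
  ]
}}

```text
time: 22.17
tool_pos: [612.9, -49.4, 168.8]
tcp_rot: [-0.271, 1.533, -1.469]
contact_force: [5.9, -14.9, -5.2]
grip_width: 0.3
```

16 N with little travel, so the peg is hard on the stop. I'll back off and take a final look.

{"name": "carry_out", "arguments": {
  "rows": [
    [2, -5, 0, 0],
    [5, -12, 0, 0],
    [6, -15, 20, 0],
    [6, -15, 50, 0],
    [6, -15, 85, 0],
    [-5, -5, 120, 0],
    [-20, 10, 145, 0],
    [-37, 24, 151, 0],
    [-37, 24, 151, 0],
    [-37, 24, 151, 0]
  ]
}}

```text
time: 23.0
tool_pos: [575.6, -24.6, 320.7]
tcp_rot: [-0.237, 1.533, -1.433]
contact_force: [-0.0, -0.8, -0.1]
grip_width: 0.4
```

Run:
```python
from h import *
o=get_obs();i=camera_info("wrist");P=T(o)@i["mount"];w=capture("wrist")[:,:,::-1]
print(o["tool_pos"],o["contact_force"])
t=np.array([652.5,-11]);a=np.radians(-158.3);u=np.array([np.cos(a),np.sin(a)])
q=proj(i,P,[np.r_[t,144],np.r_[t+30*u,142],np.r_[t+60*u,189],np.r_[t+(30+18*.545)*u,142+18*.839],[518,-235,18]])
u0,v0=int(q[0][0]-50),max(int(q[0][1]-40),0);print((q-[u0,v0])*4,q[4])
cv2.imwrite("pics/f9.png",np.hstack([crop(w,u0,v0,100,100,4),cv2.resize(w[:250],(640,400))[:,240:]]))
```

```text
[575.57947258 -24.58568026 320.7026847 ] [-0.04005555 -0.76409549 -0.1289007 ]
[[203.86388868 162.88712126]
 [203.12456847 272.20215863]
 [214.19956901 407.837921  ]
 [206.40380824 313.01737069]
 [547.12299236 659.04087666]] [412.78074809 238.76021917]
```

View pics/f9.png

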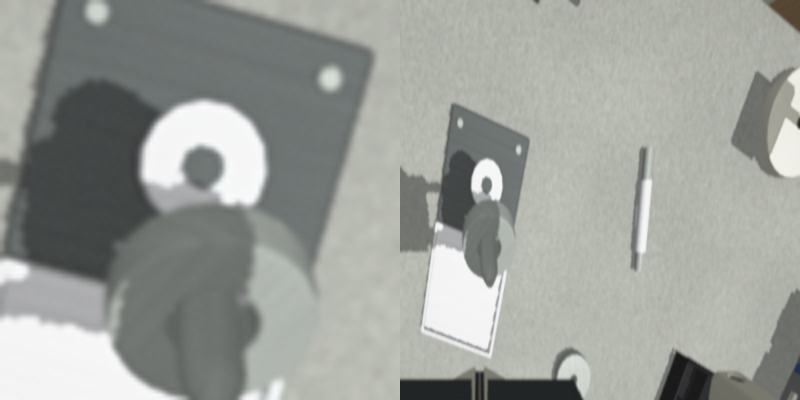

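```bash
python3 -c "
from plant import *
print(close_job(),get_obs()['time'])"
```

```text
the job is handed in; nothing more can be done
the job is handed in; nothing more can be done
```

The peg is at its stop over the drip tray, and the wide-bore ring is hanging flush on its shoulder. I handed the job in at about 23 s, against the 61 s limit.

- **Peg:** I pushed it clockwise until it stopped yielding, at 13–18 N with almost no travel. It came to rest pointing at about -158° in the world frame, which is over the tray.
- **Ring:** I picked up the wide-bore ring and slid it down the peg, where it tilted into line in the jaws. I held it against the shoulder with about 35 N; the reaction was along the peg axis, and I released it there.
- **After release:** One picture showed the peg about 1 mm counter-clockwise of where I expected it. That was close to my reading error, but I pressed the peg clockwise again above the ring, to 16 N. This came after the ring was hung.

In the last picture the peg lies at the angle measured at the stop and the ring sits on the shoulder. The narrow-bore ring and the plug gauge look undisturbed, and the arm is clear with almost no force on the tool. That picture does not show the V-block, the jar, the parallel or the blue and turquoise rings. I saw no contact with any of them during the job, but I did not check them again at the end.

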